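# Release a finished bar from a guarded holding jig

## Robot

A 6-joint arm with a two-finger parallel gripper is mounted at the origin on the work surface; the furniture and walls round the work are solid. World frame = base frame: x ahead of the robot, y to its left, z up, the work surface at z = 0. Lengths are in mm, angles in rad, forces in N, time in s.
With the tool pointing down it reaches from about 400 to 925 mm from the base axis. Payload 12.5 kg.
Tool frame: the origin (TCP) lies midway between the tips of the shut fingers; the grasp point (between the pads) lies 19 mm behind it (env.tcp_to_grasp is the distance from the TCP to the grasp point, in mm); z points along the fingers, y is the line along which they close (so a half turn about z gives the same grasp; the last joint's range is limited). The gripper opens to 95 mm and grips with 3 to 60 N. Pads are 20 mm wide; open, the fingers measure 119 mm over their backs; the gripper's body (75 mm by 180 mm) begins 59 mm behind the grasp point.
Start: joints at [1.173, 0.491, 1.559, -0, 1.092, -0.106], TCP at [179.781, 598.603, 214.661] pointing down, gripper open.
Joint ranges: [-3.1, 3.1], [-0.84, 2.19], [0.05, 2.79], [-1.13, 4.28], [0.06, 2.93], [-2.69, 2.69]. Speed limits (rad/s): [2.22, 2.22, 2.79, 3.14, 3.14, 3.14].

## Interface

Orientations are given as [roll, pitch, yaw] about the fixed x, y, z axes, in that order (R = Rz(yaw) Ry(pitch) Rx(roll)).
In Python, from cell import env gives the robot as it stands. The module is installed in compiled form; this text tells all that it offers.
- The arm moves only by the tool step_arm, never from a script. Its argument "plan" is a list that holds one entry, the list of rows, each a list of 5 numbers: the shift along the tool's x, y, z in mm, then the turn about the tool's z in degrees, then the opening, from -1 (shut) to 1 (fully open). A call has 1 to 8 rows; each row is the pose to reach, as a shift and turn from the pose commanded when the call began, along the tool's axes at that moment; what a row does not reach only later rows make up. A row lasts 1/12 s, in which the tool goes at most 41.7 mm and 7.16 degrees, less where a joint would pass 70% of its speed; a pose out of reach is approached as far as the arm can. A call with a gripper value outside its range is refused whole. The fingers move at their own pace and stop on an object; the grip force is fixed at half the most. Time passes only in rows, so rows that repeat a pose let the fingers close. It gives the time, the measured TCP pose, the force, the opening and the grip force at its end, in the units of the state.
- env.state(): the state, without advancing time (a new reading comes with each control period).
- env.read_camera(name): name is "scene" or "top" or "wrist"; returns the picture (420x560x3 uint8, blue, green, red); there is no depth.
- env.get_calibration(name): a dict with "K" (3x3 intrinsics, pixels), "D" ([k1, k2, p1, p2, k3] as OpenCV has them; the pictures are not rectified), "extrinsics" (4x4, takes a point from world to camera coordinates). Camera axes: x right, y up, looking along -z (the intrinsics and any distortion apply to the point x, -y, -z); pixel columns grow to the right and rows downward; lengths in mm; the calibration is good to about 2 mm. A picture is of the moment at which its call begins: read the wrist's pose just before it. get_calibration takes no time and is no camera call; for the wrist camera it gives the pose at the moment of the call.
- env.job_done(): hands the job in; it is judged then, once.
The state is a dict: "t": time; "joints": joint angles; "qvel": joint speeds; "tau": joint torques, N m; "eef_pos": TCP position; "tcp_rot": TCP orientation; "ft_force": force on the tool from outside, world axes, zero at the start; "moment": the same for the moment, N m; "opening": opening from 0.0 (shut) to 1.0 (fully open); "grip_force": force on a finger pad.
Only numpy, scipy, OpenCV 4.12 (cv2) and the standard library are available. Lean on these libraries where they do the work, as an engineer would, in place of code of your own. Each camera call takes 0.05 s, during which the arm holds its last target. There are 200 camera calls.

## Task

The brass bar in the holding jig is finished. Slide the jig's safety guard fully aside, press the release button that it covered all the way down so that the hold-down arm swings off the bar, then take the bar out and lay it flat in the wooden tray. Leave the guard open and the other things on the bench where they are.

Things in the scene. Friction and masses are not known exactly. Their poses are not given: they have to be found in the camera images.
- jig: Holding jig, fixed to the bench: plywood base 170 (x) x 180 (y) mm, its top 25 mm above the bench. Origin on the bench under the base's centre; x runs from the control housing to the bar seat (roughly away from the robot), y along the bar to the left. Control housing: grey box 60 (x) x 165 (y) mm centred at x = -45, top 57 mm up, carrying guard and button.
- bar_seat (a point): Top centre of the bar's seat, 45 mm above the bench at jig x = 45, y = 0, turned like the jig: a rib 20 mm wide (x), 86 mm long (y), so the bar overhangs it by 4 mm each side. End stops at |y| = 45 to 53 and corner lips at |y| = 34 to 46 rise 6 mm above it; the middle of the bar's long sides is open down to the base.
- hold_down (a joint): Steel hold-down arm, 49 mm long from its pivot and 14 mm wide, top 66 mm above the bench, turning level on a post at jig x = 45, y = 67. 0 = over the +y end of the bar (as far as y = 18 mm), about 1 mm above it; 1.5 rad = swung clear, pointing to the jig's +x. Driven by the button, stays where the button has put it.
- guard (a joint): Sliding safety guard, an aluminium hood 58 (x) x 48 (y) mm on the control housing, top 70 mm above the bench. 0 = shut (covering the button), 0.07 m = fully open; it slides along the jig's +y. Rubs with about 2 N and stays where it is left.
- guard_tab (a point): Centre of the upright steel thumb tab on the middle of the guard: 34 mm wide (jig x), 8 mm thick (jig y), from 69 to 89 mm above the bench, this point 79 mm up. It moves with the guard; push it along the jig's +y.
- release_button (a joint): Release button, moves straight down: 0 = up, 0.0075 m = fully pressed. It takes about 4 to 6 N pressed slowly, has no return spring and latches: it stays down, and turns the hold-down arm as it goes down.
- button_top (a point): Centre of the top face of the release button, a plain black cylinder 28 mm in diameter standing 9 mm out of the housing (66 mm above the bench when up) at jig x = -45, y = -40. Hidden beneath the guard until that is slid open; then free for 46 mm from its centre on the guard's side.
- bar_center (a point): Centre (half-way up) of the loose brass bar: 28 mm (its x) x 85 mm (its y, lengthwise) x 8 mm (z), about 0.08 kg. At the start it lies in the jig's seat along the jig's y, this point 49 mm above the bench.
- parts_tray: Shallow open wooden tray, fixed, 160 (x) x 120 (y) x 16 mm high outside, walls and floor 4 mm thick. Origin on the bench under its centre.
- ink_bottle: Small dropper bottle, 34 mm across, 102 mm tall; leave alone. Origin at the centre of its foot.
- thread_spool: Wooden thread spool, 45 mm across, 59 mm tall; leave alone. Origin at the centre of its foot.
- try_weight: Dark block weight with a round knob, 50 x 66 x 59 mm; leave alone. Origin at the centre of its foot.
- pincers: Pincers lying flat, 64 x 174 x 18 mm; leave alone. Origin at the centre of their underside.
- brass_bar: The same brass bar; origin at the centre of its underside.

How it is judged (in metres and radians):
On the way, in this order (a step that is already met when the one before it is completed fails the run):
1. the guard is slid fully aside (at least 62 of 70 mm) while the button is still up and the bar in its seat (value of joint guard above 0.062 m and value of joint release_button below 0.002 m and x of bar_center in the frame of jig between 0.035 and 0.055 m and y of bar_center in the frame of jig between -0.01 and 0.01 m and z of bar_center in the frame of jig below 0.054 m), for 0.1 s.
2. the uncovered button itself is touched and pressed on, with the guard open and the bar still in its seat (value of joint guard above 0.055 m and contact force between release_button and anything else above 0.5 N and value of joint release_button below 0.005 m and x of bar_center in the frame of jig between 0.035 and 0.055 m and y of bar_center in the frame of jig between -0.01 and 0.01 m and z of bar_center in the frame of jig below 0.054 m).
3. the button is down at least 6 of 7.5 mm, with the guard open and the bar still in its seat (value of joint release_button above 0.006 m and value of joint guard above 0.055 m and x of bar_center in the frame of jig between 0.035 and 0.055 m and y of bar_center in the frame of jig between -0.01 and 0.01 m and z of bar_center in the frame of jig below 0.054 m), for 0.1 s.
At the end, for the whole second after the job is handed in: The brass bar lies flat (within 0.1 rad), at rest, on the floor of the wooden tray, its centre inside the tray; the guard is still open (at least 55 of 70 mm) and the button still down (at least 5 mm) (x of bar_center in the frame of parts_tray between -0.065 and 0.065 m and y of bar_center in the frame of parts_tray between -0.05 and 0.05 m and z of bar_center in the frame of parts_tray below 0.014 m and angle between bar_center's own z axis and vertical below 0.1 rad and linear speed of brass_bar below 0.02 m/s and value of joint guard above 0.055 m and value of joint release_button above 0.005 m); the robot touches nothing.
It fails at once if a bystander (ink bottle, spool, weight, pincers) is moved more than 30 mm (distance of any of ink_bottle, thread_spool, try_weight, pincers from where it was at the start of the episode above 0.03 m).
It also fails if it takes over 48 s, if anything falls off the work surface, if the arm or the gripper's body presses on something with over 40 N, if the wrist force passes 120 N, or if a joint passes its speed limit or range.

## Working session

There is one attempt and no reset: what is moved stays moved. The work goes in short steps, Python scripts to look and compute and a tool call to move; the robot and the scene stay as the last step left them, time stands still between calls to the robot, and variables do not carry over. Pictures are saved under pics/ and viewed, at most 10 in all, crops included, and the job is handed in when it is done.

Besides the shell and the picture viewer there is one more tool, called after ">>>" as name(argument=value, ...), one argument or row to a line, values as JSON. step_arm: Moves the arm, as the interface text tells. Its arguments: {"type":"object","properties":{"plan":{"type":"array"}},"required":["plan"]}

```bash
mkdir -p pics; python3 - <<'E'
from cell import env
import cv2,numpy as np
s=env.state();print(s['t'],s['eef_pos'],s['tcp_rot'],s['opening'])
a=env.read_camera("top");b=env.read_camera("scene")
cv2.imwrite('pics/top0.png',a);cv2.imwrite('pics/scene0.png',b)
for n in("top","scene","wrist"):
    c=env.get_calibration(n);print(n,np.round(c['K'],1).tolist(),c['D'],np.round(c['extrinsics'],3).tolist())
E
```

```text
0.0 [179.67736413 598.35902621 214.09100307] [-3.14052587e+00 -1.08189889e-04  2.84974265e+00] 1.0001820420538516
top [[513.0, 0.0, 281.6], [0.0, 513.0, 207.5], [0.0, 0.0, 1.0]] [0.03254861 0.         0.         0.         0.        ] [[-0.022, -1.0, 0.017, 103.551], [0.998, -0.021, 0.055, -535.389], [-0.055, 0.018, 0.998, -1615.927], [0.0, 0.0, 0.0, 1.0]]
scene [[426.4, 0.0, 282.6], [0.0, 426.4, 208.8], [0.0, 0.0, 1.0]] [-0.10114455  0.          0.          0.          0.        ] [[0.816, -0.578, 0.007, -401.035], [0.298, 0.431, 0.852, -283.493], [-0.495, -0.693, 0.524, -737.646], [0.0, 0.0, 0.0, 1.0]]
wrist [[377.8, 0.0, 281.6], [0.0, 377.8, 216.1], [0.0, 0.0, 1.0]] [0.03138669 0.         0.         0.         0.        ] [[0.287, 0.958, -0.001, -624.627], [-0.925, 0.277, -0.259, 30.145], [-0.248, 0.076, 0.966, -389.557], [0.0, 0.0, 0.0, 1.0]]
```

View pics/top0.png

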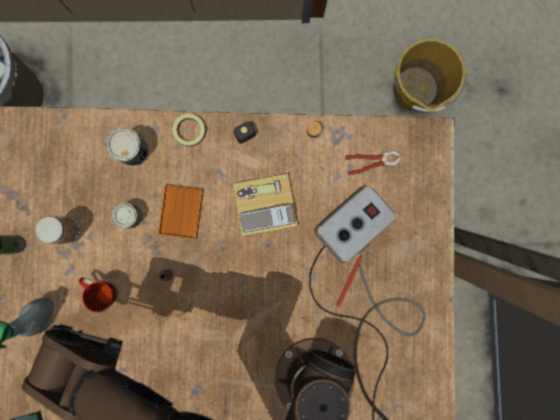

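View pics/scene0.png

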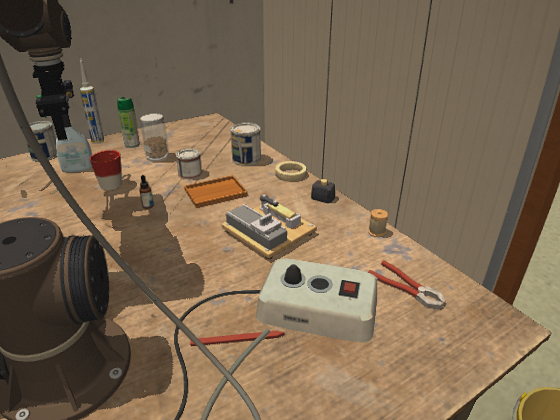

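The top view shows the jig at about (265,204), with the grey housing below it and the bar above. The orange tray is at (181,211), the weight at (244,131), the spool at (314,129) and the bottle at about (166,275). Next I'll measure them.

```bash
cat > h.py <<'E'
from cell import env
import cv2,numpy as np
F=np.diag([1.,-1,-1])
def ray(px,c):
    p=cv2.undistortPoints(np.float64(px).reshape(-1,1,2),c['K'],np.float64(c['D'])).reshape(-1,2)
    E=np.array(c['extrinsics']);R,t=E[:3,:3],E[:3,3]
    d=np.c_[p,np.ones(len(p))]@F@R
    return -R.T@t,d
def onplane(px,z,c):
    o,d=ray(px,c);return o+d*((z-o[2])/d[:,2])[:,None]
def proj(P,c):
    E=np.array(c['extrinsics']);q=(np.float64(P).reshape(-1,3)@E[:3,:3].T+E[:3,3])@F
    return cv2.projectPoints(q,np.zeros(3),np.zeros(3),c['K'],np.float64(c['D']))[0].reshape(-1,2)
E
python3 - <<'E'
from h import *
a=cv2.imread('pics/top0.png');c=env.get_calibration('top')
hsv=cv2.cvtColor(a,cv2.COLOR_BGR2HSV)
for x,y in[(240,188),(292,200),(245,213),(181,211),(215,215),(270,188),(260,220)]:print((x,y),hsv[y,x])
cv2.imwrite('pics/crop0.png',cv2.resize(a[165:250,150:310],(800,425),interpolation=cv2.INTER_CUBIC))
E
```

```text
(240, 188) [ 25 104 179]
(292, 200) [ 21 113 173]
(245, 213) [  0   2 153]
(181, 211) [ 14 200 152]
(215, 215) [ 15  98 167]
(270, 188) [ 35  78 194]
(260, 220) [ 19  15 133]
```

View pics/crop0.png

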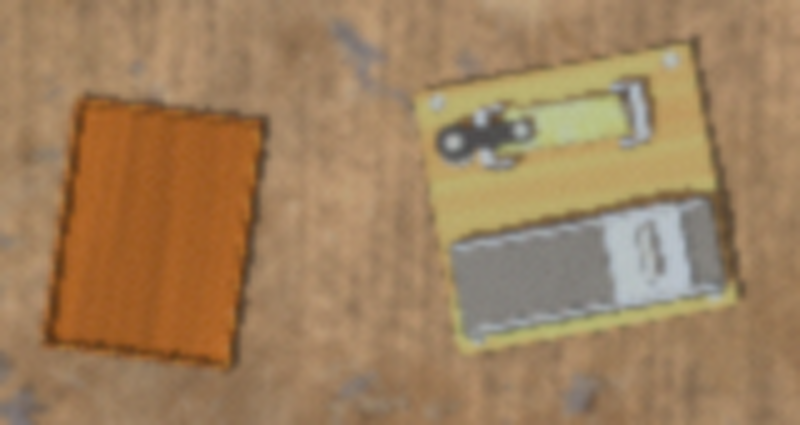

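The crop shows the base corners at (417,90), (692,42), (742,295) and (462,352), with the bar at about (565,122). The guard is light grey around (645,255). The tray corners are (83,97), (267,118), (232,366) and (46,344).

```bash
python3 - <<'E'
from h import *
c=env.get_calibration('top')
f=lambda L:(np.array(L)+.5)/5-.5+[150,165]
def quad(L,z,n):
    P=onplane(f(L),z,c);print(n,np.round(P[:,:2],1).tolist(),'c',P.mean(0).round(1),'sides',np.linalg.norm(np.roll(P,-1,0)-P,axis=1).round(0))
    e=P[0]-P[1]+P[3]-P[2];print(' yaw of y-axis-90 deg',np.degrees(np.arctan2(e[1],e[0]))-90);return P
quad([(417,90),(692,42),(742,295),(462,352)],25,'jig')
quad([(83,97),(267,118),(232,366),(46,344)],16,'tray')
for n,p,z in[('tab',(650,252),79),('pivot',(455,142),66),('bar',(570,121),53)]:print(n,onplane(f([p]),z,c).round(1))
for n,p,z in[('weight',(244,131),40),('spool',(314,128),59),('bottle',(166,272),102)]:print(n,onplane([p],z,c).round(1))
s=env.get_calibration('wrist')
E
```

```text
jig [[618.7, 244.0], [645.8, 69.6], [484.9, 41.7], [452.9, 218.6]] c [550.6 143.5  25. ] sides [176. 163. 180. 168.]
 yaw of y-axis-90 deg 9.540786267408848
tray [[619.4, 455.5], [603.7, 339.8], [447.4, 363.9], [463.8, 480.1]] c [533.6 409.8  16. ] sides [117. 158. 117. 157.]
 yaw of y-axis-90 deg -7.879943766780372
tab [[511.1  99.9  79. ]]
pivot [[581.8 218.1  66. ]]
bar [[594.6 147.4  53. ]]
weight [[779.3 205.5  40. ]]
spool [[780.8 -13.5  59. ]]
bottle [[348.2 440.8 102. ]]
```

>>> step_arm(
  plan=[
    [[-477,-414,0,64,-1],[-477,-414,0,64,-1],[-477,-414,0,64,-1],[-477,-414,0,64,-1],[-477,-414,0,64,-1],[-477,-414,0,64,-1],[-477,-414,0,64,-1],[-477,-414,0,64,-1]],
  ],
)

```text
t: 0.77
eef_pos: [358.5, 315.1, 214.6]
tcp_rot: [-3.142, -0.0, 1.844]
ft_force: [1.4, 1.0, -0.1]
opening: 0.495
grip_force: 0.0
```

```bash
cat >> h.py <<'E'
J=dict(o=np.array([550.6,143.5]),yaw=np.radians(9.54))
def jw(x,y,o=None,yaw=None):
    o=J['o'] if o is None else o; a=J['yaw'] if yaw is None else yaw
    return o+[x*np.cos(a)-y*np.sin(a),x*np.sin(a)+y*np.cos(a)]
def plan(xy,z,jawyaw):
    "shift & turn to reach world xy,z with tool y along world heading jawyaw (deg)"
    s=env.state();p=np.array(s['eef_pos']);from scipy.spatial.transform import Rotation as Ro
    R=Ro.from_euler('xyz',s['tcp_rot']).as_matrix()
    d=R.T@(np.r_[xy,z]-p);turn=np.degrees(s['tcp_rot'][2])-(jawyaw+90)
    print('t',round(s['t'],2),'at',p.round(1),'yaw',np.degrees(s['tcp_rot'][2]).round(1),'F',np.round(s['ft_force'],1),'-> shift',d.round(1),'turn',round(turn,1))
E
python3 -c "
from h import *
plan(jw(-45,-72),215,9.54)"
```

```text
t 0.77 at [358.5 315.1 214.6] yaw 105.6 F [ 1.4  1.  -0.1] -> shift [-283.9   86.3   -0.4] turn 6.1
```

>>> step_arm(
  plan=[
    [[-284,86,0,6,-1],[-284,86,0,6,-1],[-284,86,0,6,-1],[-284,86,0,6,-1],[-284,86,0,6,-1],[-284,86,0,6,-1],[-284,86,0,6,-1],[-284,86,0,6,-1]],
  ],
)

```text
t: 1.43
eef_pos: [521.7, 62.9, 214.3]
tcp_rot: [3.141, 0.001, 1.741]
ft_force: [-0.2, 0.1, 0.1]
opening: 0.006
grip_force: 0.0
```

```bash
python3 - <<'E'
from h import *
c=env.get_calibration('wrist');a=env.read_camera('wrist');cv2.imwrite('pics/w1.png',a)
np.savez('w1.npz',**{k:np.array(v) for k,v in c.items()})
plan(jw(-45,-72),215,9.54)
for n,P in dict(tab=[*jw(-45,-40),89],bar=[*jw(45,0),53],pivot=[*jw(45,67),66],base1=[*jw(85,90),25],base2=[*jw(85,-90),25],base3=[*jw(-85,-90),25],base4=[*jw(-85,90),25],house=[*jw(-75,82.5),57]).items():print(n,proj(P,c).round(0))
E
```

```text
t 1.48 at [520.6  64.3 214.1] yaw 99.8 F [-0.6  0.3  0.1] -> shift [ 1.1 -2.3 -0.9] turn 0.2
tab [[277. 165.]]
bar [[385. 112.]]
pivot [[396.  19.]]
base1 [[433.   0.]]
base2 [[411. 208.]]
base3 [[237. 207.]]
base4 [[230.  -0.]]
house [[238.  -1.]]
```

View pics/w1.png

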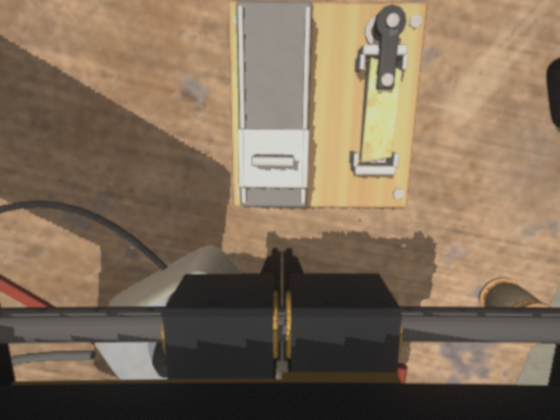

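The wrist view shows the tab top at (273,160), the pivot at (391,20) and the base corners at (406,207), (235,206) and (232,3). The prediction is off by about 4 px in x, so I'll fit the jig pose again.

```bash
python3 - <<'E'
from h import *
c=np.load('w1.npz')
obs=[((406,207),85,-90,25),((235,206),-85,-90,25),((425,3),85,90,25),((391,20),45,67,66),((273,160.5),-45,-40,89),((306,130),-16,-16,70),((239,130),-74,-16,70)]
W=np.array([onplane([p],z,c)[0,:2] for p,_,_,z in obs]);L=np.array([[x,y] for _,x,y,_ in obs],float)
lc,wc=L.mean(0),W.mean(0);A=(L-lc);B=W-wc
th=np.arctan2((A[:,0]*B[:,1]-A[:,1]*B[:,0]).sum(),(A*B).sum())
R=np.array([[np.cos(th),-np.sin(th)],[np.sin(th),np.cos(th)]]);o=wc-R@lc
print(o.round(1),np.degrees(th).round(2));print((W-(L@R.T+o)).round(1).tolist())
E
```

```text
[546.7 143.8] 9.4
[[-1.1, 0.3], [2.5, 0.7], [-2.0, -3.2], [-0.2, -1.5], [0.6, 2.5], [-1.9, 0.5], [2.0, 0.7]]
```

```bash
sed -i "s/^J=.*/J=dict(o=np.array([547.2,143.7]),yaw=np.radians(9.4))/" h.py; python3 -c "
from h import *
plan(jw(-45,-71),78,9.4)"
```

```text
t 1.48 at [520.6  64.3 214.1] yaw 99.8 F [-0.6  0.3  0.1] -> shift [  3.   -5.8 136.1] turn 0.4
```

>>> step_arm(
  plan=[
    [[3,-5,40,0,-1],[3,-5,80,0,-1],[3,-5,110,0,-1],[3,-5,130,0,-1],[3,-5,136,0,-1],[3,-5,136,0,-1],[3,-5,136,0,-1]],
  ],
)

```text
t: 2.07
eef_pos: [513.6, 70.2, 79.4]
tcp_rot: [3.141, -0.0, 1.746]
ft_force: [0.5, -0.1, -0.8]
opening: 0.008
grip_force: 0.0
```

```bash
python3 -c "
from h import *
plan(jw(-45,-71),78,9.4);plan(jw(-45,17),78,9.4)
c=env.get_calibration('wrist');a=env.read_camera('wrist');cv2.imwrite('pics/w2.png',a)
print(proj([*jw(-45,-40),89],c),proj([*jw(-45,-71),78],c))
"
```

```text
t 2.07 at [513.6  70.2  79.4] yaw 100.0 F [ 0.5 -0.1 -0.8] -> shift [-4.   0.1  1.4] turn 0.6
t 2.07 at [513.6  70.2  79.4] yaw 100.0 F [ 0.5 -0.1 -0.8] -> shift [84.   1.   1.4] turn 0.6
[[280.81087484 222.47305297]] [[280.18821067 277.2919738 ]]
```

View pics/w2.png

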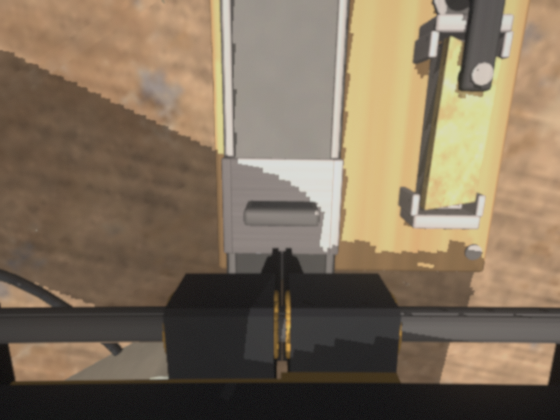

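The tab is centred on the fingers in x, at (282,210), and lies a little further in +y than predicted. Next I push it.

>>> step_arm(
  plan=[
    [[9,0,1,0,-1],[20,0,1,0,-1],[30,0,1,0,-1],[42,0,1,0,-1],[54,0,1,0,-1],[66,0,1,0,-1],[76,0,1,0,-1],[80,0,1,0,-1]],
  ],
)

```text
t: 2.78
eef_pos: [499.1, 150.1, 77.6]
tcp_rot: [-3.141, -0.0, 1.746]
ft_force: [1.7, -7.4, 3.4]
opening: 0.004
grip_force: 4.5
```

>>> step_arm(
  plan=[
    [[2,0,0,0,-1],[4,0,0,0,-1],[4,0,0,0,-1]],
  ],
)

```text
t: 3.03
eef_pos: [499.1, 150.6, 77.6]
tcp_rot: [-3.141, 0.003, 1.747]
ft_force: [4.3, -21.9, 4.7]
opening: 0.006
grip_force: 11.3
```

>>> step_arm(
  plan=[
    [[2,0,0,0,-1],[4,0,0,0,-1],[4,0,0,0,-1]],
  ],
)

```text
t: 3.28
eef_pos: [499.0, 151.5, 77.7]
tcp_rot: [-3.14, 0.007, 1.748]
ft_force: [7.4, -50.8, 5.5]
opening: 0.006
grip_force: 25.7
```

Force rises at the end stop, 51 N, so the guard is fully open. Next I back off over the button and look.

>>> step_arm(
  plan=[
    [[-10,0,0,0,-1],[-30,0,-10,0,-1],[-62,0,-20,0,-1],[-64,0,-20,0,-1],[-64,0,-20,0,-1],[-64,0,-20,0,-1]],
  ],
)

```text
t: 3.78
eef_pos: [508.8, 93.6, 97.3]
tcp_rot: [-3.141, -0.0, 1.744]
ft_force: [0.2, 0.2, 0.2]
opening: 0.008
grip_force: 0.0
```

```bash
python3 -c "
from h import *
plan(jw(-45,-40),70,9.4)
c=env.get_calibration('wrist');a=env.read_camera('wrist');cv2.imwrite('pics/w3.png',a)
print(proj([*jw(-45,-40),66],c),proj([*jw(-45,30),89],c))
"
```

```text
t 3.78 at [508.8  93.6  97.3] yaw 99.9 F [0.2 0.2 0.2] -> shift [ 3.1  1.1 27.3] turn 0.5
[[282.28866493 243.25244749]] [[283.88201005 113.43264996]]
```

View pics/w3.png

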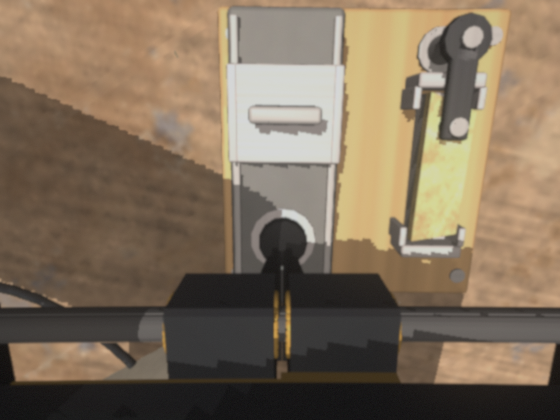

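The guard is open, with its tab at (285,112), and the button at (282,240) matches the prediction. Now the press.

>>> step_arm(
  plan=[
    [[4,1,12,0,-1],[4,1,24,0,-1],[4,1,29,0,-1],[4,1,31,0,-1],[4,1,32,0,-1],[4,1,33,0,-1],[4,1,34,0,-1],[4,1,35,0,-1]],
  ],
)

```text
t: 4.5
eef_pos: [509.6, 97.6, 63.0]
tcp_rot: [3.141, -0.0, 1.745]
ft_force: [-3.0, 1.7, 4.3]
opening: 0.004
grip_force: 2.0
```

>>> step_arm(
  plan=[
    [[0,0,1,0,-1],[0,0,2,0,-1],[0,0,3,0,-1],[0,0,4,0,-1],[0,0,5,0,-1],[0,0,5,0,-1]],
  ],
)

```text
t: 5.0
eef_pos: [509.7, 97.5, 59.2]
tcp_rot: [3.14, 0.0, 1.745]
ft_force: [-7.5, 2.3, 27.3]
opening: 0.004
grip_force: 13.8
```

>>> step_arm(
  plan=[
    [[0,0,1,0,-1],[0,0,1,0,-1],[0,0,1,0,-1]],
  ],
)

```text
t: 5.25
eef_pos: [509.8, 97.5, 59.1]
tcp_rot: [3.14, 0.0, 1.745]
ft_force: [-11.7, 1.1, 41.5]
opening: 0.003
grip_force: 20.6
```

>>> step_arm(
  plan=[
    [[0,0,-30,0,-1],[0,0,-65,0,-1],[20,60,-80,0,0],[40,88,-80,0,0],[40,88,-80,0,0.2],[40,88,-80,0,0.2],[40,88,-80,0,0.2]],
  ],
)

```text
t: 5.83
eef_pos: [589.3, 152.2, 135.9]
tcp_rot: [-3.141, 0.0, 1.746]
ft_force: [0.3, -0.8, -0.7]
opening: 0.298
grip_force: 0.0
```

```bash
python3 -c "
from h import *
plan(jw(45,0),43,9.4)
c=env.get_calibration('wrist');a=env.read_camera('wrist');cv2.imwrite('pics/w4.png',a);np.savez('w4.npz',**{k:np.array(v) for k,v in c.items()})
print(proj([[*jw(45,0),53],[*jw(31,-42.5),53],[*jw(59,-42.5),53],[*jw(31,42.5),53],[*jw(59,42.5),53]],c).round(0).tolist(),env.state()['opening'])
"
```

```text
t 5.83 at [589.3 152.2 135.9] yaw 100.0 F [ 0.3 -0.8 -0.7] -> shift [-1.5  2.1 92.9] turn 0.6
[[284.0, 225.0], [263.0, 281.0], [302.0, 282.0], [263.0, 163.0], [305.0, 164.0]] 0.3392674225039077
```

View pics/w4.png

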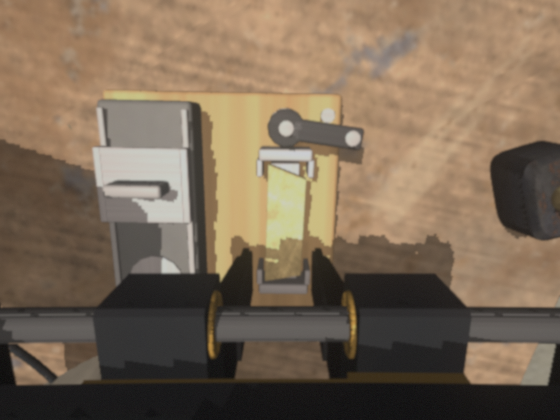

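The arm has swung clear, and the bar is centred at (286,224), within 1 mm of the prediction. Descending to grasp it.

>>> step_arm(
  plan=[
    [[-2,3,30,0.6,0.2],[-2,3,60,0.6,0.2],[-2,3,80,0.6,0.2],[-2,3,90,0.6,0.2],[-2,3,93,0.6,0.2],[-2,3,93,0.6,0.2],[-2,3,93,0.6,0.2]],
  ],
)

```text
t: 6.47
eef_pos: [593.0, 150.5, 44.7]
tcp_rot: [3.14, -0.0, 1.734]
ft_force: [0.4, -0.2, 0.9]
opening: 0.598
grip_force: 0.0
```

>>> step_arm(
  plan=[
    [[0,0,0,0,-1],[0,0,0,0,-1],[0,0,0,0,-1],[0,0,0,0,-1],[0,0,0,0,-1],[0,0,0,0,-1],[0,0,0,0,-1],[0,0,0,0,-1]],
  ],
)

```text
t: 7.13
eef_pos: [592.6, 150.7, 43.9]
tcp_rot: [3.142, -0.0, 1.735]
ft_force: [-1.7, -0.8, 4.0]
opening: 0.274
grip_force: 29.9
```

>>> step_arm(
  plan=[
    [[0,0,-8,0,-1],[0,0,-20,0,-1],[0,0,-45,0,-1],[0,0,-80,0,-1],[0,0,-110,0,-1],[0,0,-110,0,-1]],
  ],
)

```text
t: 7.63
eef_pos: [594.9, 151.1, 160.5]
tcp_rot: [3.132, 0.0, 1.735]
ft_force: [1.3, -0.4, -0.9]
opening: 0.274
grip_force: 29.9
```

```bash
python3 -c "
from h import *
plan([532,410],150,-7.9);print(env.state()['opening'],env.state()['grip_force'])
c=env.get_calibration('wrist');a=env.read_camera('wrist');cv2.imwrite('pics/w5.png',a)"
```

```text
t 7.63 at [594.9 151.1 160.5] yaw 99.4 F [ 1.3 -0.4 -0.9] -> shift [265.7 -19.9  10.2] turn 17.3
0.27377189937326746 29.910419724765234
```

View pics/w5.png

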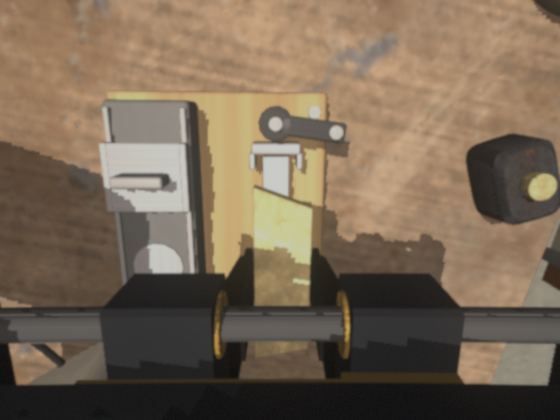

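The bar is held and lifted, with its far end at about y=190 between the fingers. Moving to the tray.

>>> step_arm(
  plan=[
    [[30,-3,0,4,-1],[66,-5,0,8,-1],[105,-8,0,12,-1],[144,-11,0,17,-1],[183,-14,0,17,-1],[222,-17,0,17,-1],[250,-20,0,17,-1],[266,-20,0,17,-1]],
  ],
)

```text
t: 8.35
eef_pos: [527.6, 412.6, 152.7]
tcp_rot: [-3.14, 0.001, 1.44]
ft_force: [0.0, -0.5, -1.6]
opening: 0.27
grip_force: 29.9
```

>>> step_arm(
  plan=[
    [[0,0,0,0,-1],[0,0,0,0,-1],[0,0,0,0,-1]],
  ],
)

```text
t: 8.6
eef_pos: [529.8, 408.6, 153.2]
tcp_rot: [-3.141, 0.001, 1.437]
ft_force: [-0.3, -0.2, -0.3]
opening: 0.273
grip_force: 29.9
```

```bash
python3 -c "
from h import *
plan([532,410],6,-7.9);print(env.state()['opening'],env.state()['grip_force'])
c=env.get_calibration('wrist');a=env.read_camera('wrist');cv2.imwrite('pics/w6.png',a)
o=np.array([532,410.])
print(proj([[*jw(x,y,o,np.radians(-7.9)),16] for x,y in((-80,60),(80,60),(80,-60),(-80,-60))],c).round(0).tolist())"
```

```text
t 8.6 at [529.8 408.6 153.2] yaw 82.3 F [-0.3 -0.2 -0.3] -> shift [  1.8   2.1 147.2] turn 0.2
0.272700641109362 29.910508373650373
[[182.0, 128.0], [385.0, 129.0], [375.0, 271.0], [191.0, 270.0]]
```

View pics/w6.png

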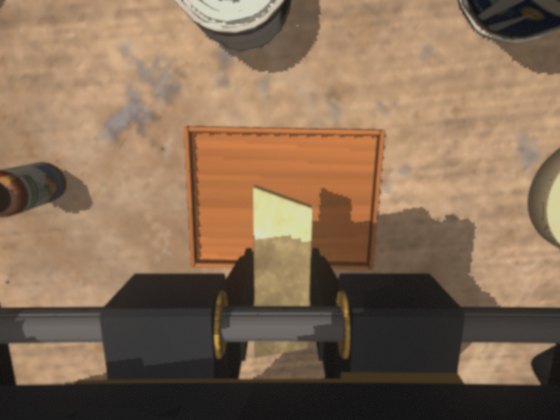

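The tray outline, (187–384, 128–268), matches the prediction and the bar is centred over it. Lowering.

>>> step_arm(
  plan=[
    [[2,2,40,0,-1],[2,2,80,0,-1],[2,2,110,0,-1],[2,2,130,0,-1],[2,2,140,0,-1],[2,2,145,0,-1],[2,2,146,0,-1],[2,2,147,0,-1]],
  ],
)

```text
t: 9.32
eef_pos: [532.6, 411.5, 7.9]
tcp_rot: [3.14, -0.001, 1.437]
ft_force: [-0.1, 0.4, -0.2]
opening: 0.269
grip_force: 29.9
```

>>> step_arm(
  plan=[
    [[0,0,0,0,-1],[0,0,0,0,-1]],
  ],
)

```text
t: 9.48
eef_pos: [532.3, 411.8, 8.0]
tcp_rot: [3.14, -0.001, 1.438]
ft_force: [-0.0, 0.5, -0.8]
opening: 0.271
grip_force: 29.9
```

>>> step_arm(
  plan=[
    [[0,0,1,0,-1],[0,0,2,0,-1],[0,0,2.5,0,-1],[0,0,2.5,0,-1]],
  ],
)

```text
t: 9.82
eef_pos: [531.8, 411.7, 4.4]
tcp_rot: [3.141, -0.0, 1.438]
ft_force: [0.3, -0.7, 1.4]
opening: 0.274
grip_force: 30.9
```

>>> step_arm(
  plan=[
    [[0,0,0,0,-0.1],[0,0,0,0,-0.1],[0,0,0,0,-0.1],[0,0,0,0,-0.1],[0,0,-10,0,-0.1],[0,0,-40,0,-0.1],[0,0,-80,0,-0.1],[0,0,-110,0,-0.1]],
  ],
)

```text
t: 10.48
eef_pos: [531.7, 411.6, 116.9]
tcp_rot: [3.141, -0.0, 1.438]
ft_force: [0.8, 0.6, 0.4]
opening: 0.45
grip_force: 0.0
```

>>> step_arm(
  plan=[
    [[-30,0,-30,0,-0.1],[-60,0,-30,0,-0.1],[-60,0,-30,0,-0.1],[-60,0,-30,0,-0.1]],
  ],
)

```text
t: 10.82
eef_pos: [523.8, 351.1, 145.4]
tcp_rot: [3.141, -0.001, 1.436]
ft_force: [0.3, -0.5, -1.0]
opening: 0.45
grip_force: 0.0
```

```bash
python3 -c "
from h import *
a=env.read_camera('wrist');b=env.read_camera('top')[165:285,150:310]
cv2.imwrite('pics/end.png',np.vstack([a,cv2.resize(b,(240,180),interpolation=cv2.INTER_CUBIC) if 0 else np.zeros((0,560,3),np.uint8)]))
a=cv2.resize(a,(400,300));b=cv2.resize(b,(400,300),interpolation=cv2.INTER_CUBIC);cv2.imwrite('pics/end.png',np.hstack([a,b]));print(env.state()['ft_force'])"
```

```text
[0.24000079 0.34232053 0.77549887]
```

View pics/end.png

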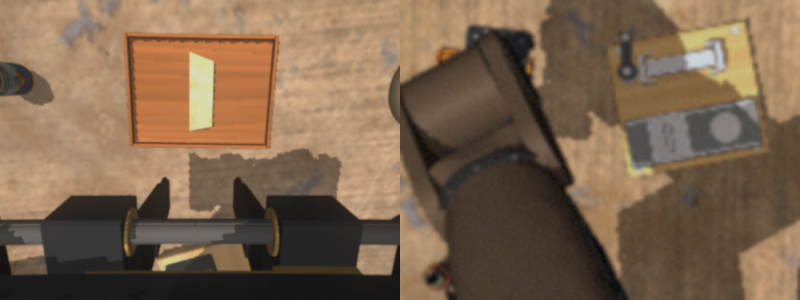

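The bar lies flat in the middle of the tray, at (202,92) in the left half. In the right half the guard is still open, the hold-down is clear and the seat is empty.

```bash
python3 -c "
from cell import env
print(env.job_done())"
```

```text
the job is handed in; nothing more can be done
None
```

The job is handed in at about 11 s of 48 s: the guard is open, the button is down and the bar lies flat in the middle of the tray, with no result reported back.

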